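# Comb model rods into a grooved cutting board and square them to the length stop

## Robot

A 6-joint arm with a two-finger parallel gripper is mounted at the origin on a cart in front of the work surface, level with it; the furniture and walls round the work are solid. World frame = base frame: x ahead of the robot, y to its left, z up, the work surface at z = 0. Lengths are in mm, angles in rad, forces in N, time in s.
With the tool pointing down it reaches from about 400 to 925 mm from the base axis. Payload 12.5 kg.
Tool frame: the origin (TCP) lies at the very end of the fingers, on their centre line; the grasp point (between the pads) lies 19 mm behind it; z points along the fingers, y is the line along which they close (so a half turn about z gives the same grasp; the last joint's range is limited). The gripper opens to 95 mm and grips with 3 to 60 N. Pads are 20 mm wide; open, the fingers measure 119 mm over their backs; the gripper's body (75 mm by 180 mm) begins 59 mm behind the grasp point.
Start: joints at [1.173, 0.491, 1.559, -0, 1.092, -0.106], TCP at [179.781, 598.603, 214.661] pointing down, gripper open.
Joint ranges: [-3.1, 3.1], [-0.84, 2.19], [0.05, 2.79], [-1.13, 4.28], [0.06, 2.93], [-2.69, 2.69]. Speed limits (rad/s): [2.22, 2.22, 2.79, 3.14, 3.14, 3.14].

## Interface

Orientations are given as [roll, pitch, yaw] about the fixed x, y, z axes, in that order (R = Rz(yaw) Ry(pitch) Rx(roll)).
In Python, from cell import env, eyes gives the robot as it stands (env), with the cameras (eyes).
- The arm moves only by the shell command python3 steer.py 'ROWS'. ROWS is a JSON list of rows, 1 to 5 of them, each of 5 numbers: dx, dy, dz in mm, then a turn about the tool's z in rad, then the opening from 0.0 (shut) to 1.0 (fully open); each row is the pose to reach, as a shift and turn from the pose commanded when the command began, along the tool's axes at that moment; what a row does not reach only later rows make up. A row lasts 1/12 s, in which the tool goes at most 41.7 mm and 0.125 rad, less where a joint would pass 70% of its speed; a pose out of reach is approached as far as the arm can. The fingers move at their own pace and stop on an object; the grip force is fixed at half the most. Time passes only in rows, so rows that do not move let the fingers close. It prints the time, the measured TCP pose, the force, the opening and the grip force at its end.
- env.state(): the state, without advancing time (a new reading comes with each control period).
- eyes.read_camera(name): name is "scene" or "top" or "wrist"; returns (picture, depth): 384x512x3 uint8, red, green, blue; 384x512 float32, mm along the optical axis (not along the pixel's ray), 0 where there is no reading.
- eyes.camera_info(name): a dict with "vertical_fov" (degrees; the focal length in pixels is half the picture's height over the tangent of half this angle, whatever the lens; pixels are square), "cx", "cy" (the principal point, pixels), "origin" and "attitude" of the camera in the world. Camera axes: x right, y down, z forward; pixel columns grow to the right and rows downward; lengths in mm; the calibration is good to about 2 mm. A picture is of the moment at which its call begins: read the wrist's pose just before it. camera_info takes no time and is no camera call; for the wrist camera it gives the pose at the moment of the call.
- env.job_done(): hands the job in; it is judged then, once.
The state is a dict: "t": time; "joints": joint angles; "qvel": joint speeds; "tau": joint torques, N m; "eef_pos": TCP position; "tcp_rot": TCP orientation; "ft_force": force on the tool from outside, world axes, zero at the start; "moment": the same for the moment, N m; "opening": opening from 0.0 (shut) to 1.0 (fully open); "grip_force": force on a finger pad.
Only numpy, scipy, OpenCV 4.12 (cv2) and the standard library are available. Lean on these libraries where they do the work, as an engineer would, in place of code of your own. Each camera call takes 0.05 s, during which the arm holds its last target. There are 200 camera calls.

## Task

Take the notched wooden comb, set its teeth down on the flat of the grooved board behind the scattered rods and comb them broadside across the board, teeth lightly on the wood, until all four lie in grooves. Then turn the comb, drop its teeth into the grooves behind the rods and push all four gently along until their ends butt against the metal length stop, without shifting the stop or the other things and without touching the rods with the gripper; finally stand the comb back upright on the chest top, clear of the board.

Things in the scene. Friction and masses are not known exactly. Their poses are not given: they have to be found in the camera images.
- board: Fixed wooden rod board, top 22 mm above the chest. Origin on the chest top under the middle of the grooves; spans x -105..+55, y -50..+214 mm. x runs along the grooves, away from the robot. Four grooves at y = -30, -10, 10, 30 mm, 12 mm wide, 10.5 mm deep, open at both ends, 8 mm lands between them. A fence 8 mm wide and 8 mm high stands on top along y = -50..-42 mm.
- board_flat (a point): Middle of the board's flat top face, level with the lands, on which the rods lie scattered: 160 mm along the board's x, 178 mm along its y (board y +36..+214 mm), 22 mm above the chest. Stiff: a held comb presses about 20 N more per mm too low. Axes as the board's.
- board_end (a point): Middle of the groove field's +x end, at the height of the lands (board x +55 mm). Beyond it the metal length stop, an upright plate across all grooves, top 6 mm above the lands, faces the rods. It is set with its face anywhere 7 to 45 mm beyond this point and is not measured: feel for it. A clamp screw's friction holds it; it slips at about 12 N. Dowels that touch it overhang the board's end.
- comb: Wooden comb, 0.12 kg, 76 mm long (y), 20 mm thick (x, the stroke direction), 76 mm high, on its teeth. Origin mid underside at the tips. Four teeth 8 mm wide (y), 20 thick, 18 long at y = -30, -10, 10, 30 mm, the grooves' pitch: 2 mm play each side in them. Head up to z 34, then a dark handle 16 mm thick (x), 46 long (y): grip it across 16 mm, about 57 mm above the tips.
- rod1: Plain white round styrene rod, smooth, 10 mm thick and 100 mm long, 12 g, lying on the board. Origin at its middle on its axis; its x runs along it (its +x end is the one towards the stop); it may roll about x. In a groove its axis is 16.5 mm above the chest and its top 0.5 mm below the lands; on the flat its axis is at 27 mm.
- rod2: Plain white round styrene rod, smooth, 10 mm thick and 100 mm long, 12 g, lying on the board. Origin at its middle on its axis; its x runs along it (its +x end is the one towards the stop); it may roll about x. In a groove its axis is 16.5 mm above the chest and its top 0.5 mm below the lands; on the flat its axis is at 27 mm.
- rod3: Plain white round styrene rod, smooth, 10 mm thick and 100 mm long, 12 g, lying on the board. Origin at its middle on its axis; its x runs along it (its +x end is the one towards the stop); it may roll about x. In a groove its axis is 16.5 mm above the chest and its top 0.5 mm below the lands; on the flat its axis is at 27 mm.
- rod4: Plain white round styrene rod, smooth, 10 mm thick and 100 mm long, 12 g, lying on the board. Origin at its middle on its axis; its x runs along it (its +x end is the one towards the stop); it may roll about x. In a groove its axis is 16.5 mm above the chest and its top 0.5 mm below the lands; on the flat its axis is at 27 mm.
- eraser: Small vinyl eraser, 23 x 58 x 13 mm, bystander; origin in the middle of its underside; leave it alone.
- wood_block: Beech massing block, 45 x 70 x 40 mm, bystander; origin in the middle of its underside; leave it alone.
- small_stapler: Small stapler, 28 x 117 x 43 mm, bystander; origin in the middle of its underside; leave it alone.
- pencil: Pencil, 167 mm long, lying on the chest, bystander; origin in the middle of its underside; leave it alone.

How it is judged:
By the outcome, as a careful person would: the job done as asked, in the order asked, and still so for the second after the job is handed in, with the robot touching nothing.
It also fails if it takes over 64 s, if anything falls off the work surface, if the arm or the gripper's body presses on something with over 40 N, if the wrist force passes 120 N, or if a joint passes its speed limit or range.

## Working session

There is one attempt and no reset: what is moved stays moved. The work goes in short steps, Python scripts to look and compute and a shell command to move; the robot and the scene stay as the last step left them, time stands still between calls to the robot, and variables do not carry over. Pictures are saved under pics/ and viewed, at most 11 in all, crops included, and the job is handed in when it is done.

```bash
ls; mkdir -p pics; cat > h.py <<'E'
import numpy as np, cv2
from cell import env, eyes
def save(name,fn,sl=None):
    p,d=eyes.read_camera(name); q=p if sl is None else p[sl]
    cv2.imwrite('pics/'+fn,cv2.cvtColor(q,cv2.COLOR_RGB2BGR)); return p,d
def K(i,h=384):
    return h/2/np.tan(np.radians(i['vertical_fov'])/2)
def R(i):
    from scipy.spatial.transform import Rotation as S
    a=np.array(i['attitude'],float)
    return a if a.shape==(3,3) else S.from_euler('xyz',a).as_matrix()
def ray(i,uv,z):
    f=K(i); uv=np.atleast_2d(uv).astype(float)
    c=np.c_[(uv[:,0]-i['cx'])/f,(uv[:,1]-i['cy'])/f,np.ones(len(uv))]@R(i).T
    o=np.array(i['origin']); return o+c*((z-o[2])/c[:,2])[:,None]
def cloud(i,d):
    f=K(i); v,u=np.mgrid[:384,:512]
    c=np.stack([(u-i['cx'])/f*d,(v-i['cy'])/f*d,d],-1)
    return c@R(i).T+np.array(i['origin'])
E
python3 - <<'E'
from h import *
print(env.state())
for n in ['top','scene']:
    print(n,eyes.camera_info(n)); p,d=save(n,n+'0.png'); np.savez(n+'0.npz',p=p,d=d)
print(eyes.camera_info('wrist'))
E
```

```text
cell.py
pics
steer.py
{'t': 0.0, 'joints': array([ 1.17336749e+00,  4.91586644e-01,  1.55948611e+00,  3.24178753e-05,
        1.09171739e+00, -1.05606264e-01]), 'qvel': array([-1.89978434e-04, -6.84906374e-05, -2.43851938e-04,  4.79049236e-04,
       -3.39741748e-04, -3.61054731e-04]), 'tau': array([ 1.71371516e-05, -6.12654734e+01, -2.58165944e+01,  6.92673004e-02,
        4.82658797e-02, -1.25257079e-04]), 'eef_pos': array([179.68243063, 598.33702264, 214.0323063 ]), 'tcp_rot': array([-3.14040486e+00, -1.54818221e-04,  2.84975503e+00]), 'ft_force': array([ 0.69549888, -0.33572007,  0.29396061]), 'moment': array([-0.00720156,  0.0195734 , -0.01376525]), 'grip_force': 0.0, 'opening': 1.000040865541502}
top {'vertical_fov': 46.69321158184476, 'cx': 261.90980921806516, 'cy': 190.57320830778065, 'origin': array([ 515.95421886,   79.30474332, 1006.66905582]), 'attitude': array([-3.02729796,  0.02137443, -1.56543345])}
scene {'vertical_fov': 51.0129784600443, 'cx': 253.57693583889883, 'cy': 192.33848855770677, 'origin': array([ 165.14326208, -292.45233946,  658.44818766]), 'attitude': array([-2.38319964,  0.01126534, -0.85353803])}
{'vertical_fov': 66.37891095462501, 'cx': 257.3598933821542, 'cy': 187.8905706405989, 'origin': array([114.74983277, 618.32791877, 385.17795926]), 'attitude': array([2.89421529e+00, 2.63618360e-03, 1.27826386e+00])}
```

View pics/top0.png

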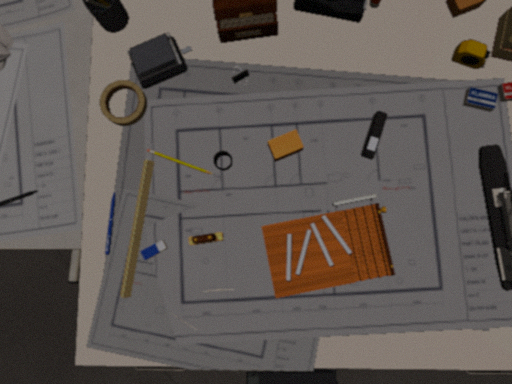

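View pics/scene0.png

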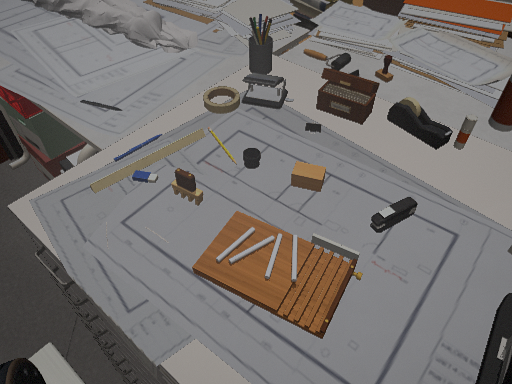

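The top view shows the comb at (206,239), the board around (330,250) with grooves at its right side, four white rods on the flat at x 287–350, and the stop at (354,200). The scene view agrees, with the comb standing at (187,185).

```bash
python3 - <<'E'
from h import *
for n in ['top','scene']:
    z=np.load(n+'0.npz');p,d=z['p'],z['d'];i=eyes.camera_info(n)
    P=cloud(i,d); hsv=cv2.cvtColor(p,cv2.COLOR_RGB2HSV).astype(int)
    wood=((hsv[...,0]<20)&(hsv[...,1]>110)&(hsv[...,2]>40)).astype(np.uint8)
    roi=(P[...,0]>300)&(P[...,0]<720)&(P[...,1]>-250)&(P[...,1]<250)
    print(n,'table z med',np.median(P[...,2][roi]))
    nn,l,st,ce=cv2.connectedComponentsWithStats(wood)
    for k in range(1,nn):
        if st[k,4]>15:
            m=l==k; Q=P[m]; md=np.median(Q,0)
            if 250<md[0]<800: print(k,st[k],md.round(1),Q[:,2].max().round(1))
    k=1+np.argmax([st[k,4]*(250<np.median(P[l==k],0)[0]<800) for k in range(1,nn)])
    c=cv2.convexHull(np.argwhere(l==k)[:,::-1].astype(np.int32))
    W=ray(i,c[:,0],22)[:,:2].astype(np.float32)
    print('rect',cv2.minAreaRect(W), cv2.boxPoints(cv2.minAreaRect(W)).round(1).tolist())
    hull=cv2.fillConvexPoly(np.zeros((384,512),np.uint8),c,1)
    wh=((hsv[...,1]<60)&(hsv[...,2]>120)&(hull>0)).astype(np.uint8)
    nn,l,st,ce=cv2.connectedComponentsWithStats(wh)
    for k in range(1,nn):
        if st[k,4]>30:
            uv=np.argwhere(l==k)[:,::-1]; W=ray(i,uv,27)[:,:2].astype(np.float32)
            print('rod',st[k],np.array(ce[k]).round(1),cv2.minAreaRect(W),np.median(P[l==k][:,2]).round(1))
E
```

```text
top table z med 0.5001681482809772
98 [108  96  38  29 185] [800.  393.5  22.4] 1006.7
99 [268 130  35  30 664] [730.2  50.   39.1] 1006.7
104 [143 167   9  21  50] [663.5 362.3  11.3] 17.1
111 [142 188   6   7  26] [628.8 366.6   8.9] 17.0
112 [139 196   9  15  47] [601.5 370.4   9.7] 18.4
114 [ 261  204  133   94 7838] [496.4 -50.   21.1] 1006.7
115 [138 212   6   9  22] [575.  374.2   8.6] 15.4
116 [136 218   6  17  32] [547.  379.2  10.7] 17.4
123 [189 234  24  11 126] [522.6 227.4  75.1] 1006.7
129 [133 239   6   8  20] [511.3 383.6  10.5] 18.5
137 [127 251  10  31  84] [460.4 390.5  10.8] 18.9
147 [125 286   6  10  21] [408.1 397.4  11.4] 1006.7
rect ((500.48297119140625, -48.59393310546875), (159.8775177001953, 276.90478515625), 11.636274337768555) [[394.29998779296875, 70.9000015258789], [450.1000061035156, -200.3000030517578], [606.7000122070312, -168.10000610351562], [550.9000244140625, 103.0999984741211]]
rod [323 216  28  37 140] [337.  234.8] ((533.4906616210938, -62.51771545410156), (97.03473663330078, 7.391693592071533), 35.545310974121094) 31.0
rod [311 223  22  42 14
[... 958 characters left out ...]
[235.4 243. ] ((488.1883239746094, 44.32920837402344), (9.503457069396973, 100.92359161376953), 88.52117156982422) 30.4
rod [282 229  29  51 244] [294.6 253.7] ((551.0458984375, -61.42845916748047), (114.46601104736328, 49.61433029174805), 46.58485794067383) 30.4
rod [265 233  17  44 209] [273.2 254.9] ((515.9636840820312, -27.23180389404297), (100.1983413696289, 8.799459457397461), 24.57420539855957) 30.5
rod [229 235  46  27 214] [251.5 248.2] ((499.26483154296875, 12.16876220703125), (9.695402145385742, 99.49684143066406), 74.77584075927734) 30.5
rod [326 276  31  56 207] [344.  296.1] ((513.18603515625, -178.51004028320312), (120.31063079833984, 9.201521873474121), 9.60131549835205) -0.6
```

```bash
python3 - <<'E'
from h import *
for n in ['top','scene']:
    z=np.load(n+'0.npz');p,d=z['p'],z['d'];i=eyes.camera_info(n);P=cloud(i,d)
    m=(abs(P[...,0]-520)<80)&(abs(P[...,1]-230)<70)&(P[...,2]<90)
    for a,b in [(26,42),(68,82)]:
        q=P[m&(P[...,2]>a)&(P[...,2]<b)]
        print(n,a,b,len(q),q.mean(0).round(1) if len(q) else '', cv2.minAreaRect(q[:,:2].astype(np.float32)) if len(q)>3 else '')
    # board top
    m=(abs(P[...,0]-500)<130)&(abs(P[...,1]+48)<170)&(abs(P[...,2]-21.5)<4)
    k,l,st,ce=cv2.connectedComponentsWithStats(m.astype(np.uint8)); j=1+st[1:,4].argmax()
    print('board',cv2.minAreaRect(P[l==j][:,:2].astype(np.float32)),np.median(P[l==j][:,2]))
E
```

```text
top 26 42 137 [522.7 217.9  32.9] ((523.0550537109375, 224.50193786621094), (20.003307342529297, 75.7336654663086), 9.263854026794434)
top 68 82 163 [523.  224.1  75. ] ((523.0939331054688, 224.9703369140625), (15.820635795593262, 46.52381896972656), 9.61726188659668)
board ((490.4981994628906, 1.0568008422851562), (160.14584350585938, 178.19253540039062), 11.30351734161377) 21.541934164782333
scene 26 42 202 [520.7 217.   33. ] ((522.4303588867188, 223.55642700195312), (20.316755294799805, 75.86929321289062), 12.775198936462402)
scene 68 82 141 [523. 222.  74.] ((523.8568115234375, 223.5916748046875), (15.664671897888184, 45.402305603027344), 9.014601707458496)
board ((492.887451171875, -0.435760498046875), (161.75901794433594, 182.09548950195312), 11.78734016418457) 21.30970823200721
```

```bash
R='python3 steer.py'
python3 steer.py '[[-36,-22,2,0,1],[-72,-43,4,0,1],[-108,-65,6,0,1],[-145,-86,8,0,1]]'
python3 steer.py '[[-36,-22,2,0,1],[-72,-43,4,0,1],[-108,-65,6,0,1],[-145,-86,8,0,1]]'
python3 steer.py '[[-36,-22,2,0,1],[-72,-43,4,0,1],[-108,-65,6,0,1],[-145,-86,8,0,1]]'
python3 steer.py '[[0,0,0,0.12,1],[0,0,0,0.24,1],[0,0,0,0.36,1],[0,0,0,0.48,1],[0,0,0,0.6,1]]'
python3 steer.py '[[0,0,0,0.12,1],[0,0,0,0.24,1],[0,0,0,0.36,1],[0,0,0,0.48,1],[0,0,0,0.513,1]]'
python3 - <<'E'
from h import *
s=env.state(); print(s['eef_pos'],s['tcp_rot'],s['joints'])
i=eyes.camera_info('wrist'); p,d=save('wrist','w1.png'); P=cloud(i,d)
m=(abs(P[...,0]-520)<80)&(abs(P[...,1]-230)<70)
for a,b in [(26,42),(68,82)]:
    q=P[m&(P[...,2]>a)&(P[...,2]<b)]
    if len(q)>3: print(a,b,len(q),q.mean(0).round(1),cv2.minAreaRect(q[:,:2].astype(np.float32)))
E
python3 steer.py '[[-7,6,38,0,1],[-7,6,76,0,1],[-7,6,112,0,1],[-7,6,140,0,1],[-7,6,152,0,1]]'
python3 steer.py '[[0,0,0.5,0,0.5],[0,0,0.5,0,0],[0,0,0.5,0,0],[0,0,0.5,0,0],[0,0,0.5,0,0]]'
python3 steer.py '[[0,0,0,0,0],[0,0,0,0,0],[0,0,0,0,0],[0,0,0,0,0],[0,0,0,0,0]]'
```

```text
t: 2.4
eef_pos: [523.2, 224.5, 35.1]
tcp_rot: [-3.137, 0.001, 1.738]
ft_force: [0.5, -0.2, -0.8]
opening: 1.004
grip_force: 0.0
t: 2.82
eef_pos: [525.4, 225.3, 39.7]
tcp_rot: [3.14, -0.0, 1.737]
ft_force: [0.6, -0.1, 0.1]
opening: 0.702
grip_force: 0.0
t: 3.23
eef_pos: [524.9, 225.1, 38.5]
tcp_rot: [3.141, -0.0, 1.737]
ft_force: [-0.5, 0.3, -0.3]
opening: 0.357
grip_force: 0.0
```

```bash
python3 steer.py '[[0,0,0,0,0],[0,0,0,0,0],[0,0,0,0,0],[0,0,0,0,0],[0,0,0,0,0]]'
python3 steer.py '[[0,0,0,0,0],[0,0,0,0,0],[0,0,0,0,0]]'
```

```text
t: 3.65
eef_pos: [524.8, 225.1, 38.4]
tcp_rot: [-3.142, -0.0, 1.737]
ft_force: [0.4, 0.2, -1.2]
opening: 0.168
grip_force: 30.0
t: 3.9
eef_pos: [524.8, 225.1, 38.4]
tcp_rot: [-3.141, -0.0, 1.737]
ft_force: [0.4, -0.6, -0.2]
opening: 0.168
grip_force: 30.0
```

```bash
python3 steer.py '[[0,0,-20,0,0],[0,0,-60,0,0],[0,0,-90,0,0],[-30,-12,-90,0,0],[-65,-25,-90,0,0]]'
python3 steer.py '[[-38,-16,0,0,0],[-75,-32,0,0,0],[-75,-32,0,0.12,0],[-75,-32,0,0.24,0],[-75,-32,0,0.36,0]]'
python3 steer.py '[[0,0,0,0.12,0],[0,0,0,0.24,0],[0,0,0,0.36,0],[0,0,0,0.48,0],[0,0,0,0.6,0]]'
python3 steer.py '[[0,0,0,0.12,0],[0,0,0,0.24,0],[0,0,0,0.36,0],[0,0,0,0.48,0],[0,0,0,0.577,0]]'
python3 - <<'E'
from h import *
s=env.state(); print(s['eef_pos'],s['tcp_rot'],s['joints'],s['ft_force'])
i=eyes.camera_info('wrist'); p,d=save('wrist','w2.png'); np.savez('w2.npz',p=p,d=d); print(i['origin'],i['attitude'])
p,d=save('top','top2.png'); np.savez('top2.npz',p=p,d=d)
E
```

```text
t: 4.32
eef_pos: [511.5, 157.6, 130.1]
tcp_rot: [3.137, -0.0, 1.74]
ft_force: [0.7, -1.2, -1.6]
opening: 0.171
grip_force: 30.0
t: 4.73
eef_pos: [491.7, 76.7, 128.6]
tcp_rot: [3.141, -0.0, 1.369]
ft_force: [0.1, 0.0, -0.9]
opening: 0.169
grip_force: 30.0
t: 5.15
eef_pos: [491.7, 77.6, 128.4]
tcp_rot: [-3.141, 0.0, 0.771]
ft_force: [0.8, -0.4, -1.6]
opening: 0.166
grip_force: 30.0
t: 5.57
eef_pos: [491.7, 77.6, 128.4]
tcp_rot: [-3.141, 0.0, 0.194]
ft_force: [-0.0, 0.4, -0.9]
opening: 0.163
grip_force: 30.0
[491.65599872  77.57827431 128.41526667] [-3.1414844e+00  1.1269553e-04  1.9354880e-01] [2.36625129e-02 4.29708233e-01 1.96095357e+00 1.28424200e-04
 7.51060225e-01 1.40081617e+00] [-0.00560394  0.35533655 -0.90030694]
[559.85146555  90.80241081 299.44733087] [ 2.89227124e+00 -1.12461779e-03 -1.37797471e+00]
```

View pics/w2.png

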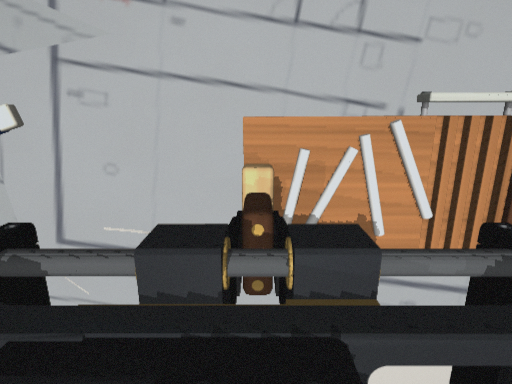

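The wrist view shows the comb at (258,240), the board's +y edge at column 243 and its +x edge at row 117. The rods lie at columns 290–430, all to the -y side of the comb.

```bash
cat >> h.py <<'E'
def toboard(W,o,y):
    c,s=np.cos(y),np.sin(y); d=np.asarray(W)[...,:2]-np.array(o)
    return np.stack([d@[c,s],d@[-s,c]],-1)
E
python3 - <<'E'
from h import *
z=np.load('w2.npz');p,d=z['p'],z['d'];i=eyes.camera_info('wrist');P=cloud(i,d)
hsv=cv2.cvtColor(p,cv2.COLOR_RGB2HSV).astype(int)
w=(hsv[...,0]<20)&(hsv[...,1]>110)&(hsv[...,2]>40)
# left edge rows 125..160, top edge cols 260..410
L=[(np.argmax(w[v,200:])+200-.5,v) for v in range(122,160)]
T=[(u,np.argmax(w[90:,u])+90-.5) for u in range(250,385)]
for n,e in(('left',L),('top',T)):
    q=ray(i,e,22)[:,:2].astype(np.float32); vx,vy,x,y=cv2.fitLine(q,cv2.DIST_HUBER,0,.01,.01).ravel()
    print(n,vx,vy,x,y,np.arctan2(vy,vx))
    if n=='left': a=(np.array([x,y]),np.array([vx,vy]))
    else: b=(np.array([x,y]),np.array([vx,vy]))
t=np.linalg.solve(np.c_[a[1],-b[1]],b[0]-a[0]); c=a[0]+t[0]*a[1]; print('corner(+55,+214)',c)
y=.2007; print('origin',c-np.array([[np.cos(y),-np.sin(y)],[np.sin(y),np.cos(y)]])@[55,214])
E
```

```text
left 0.97561836 0.21947393 533.48456 99.32866 0.22127524
top 0.19613633 -0.98057663 567.5565 37.20877 -1.3733802
corner(+55,+214) [554.1991  103.98859]
origin [ 542.96513721 -116.68039226]
```

```bash
python3 steer.py '[[0,0,30,-0.006,0],[0,0,50,-0.006,0],[0,0,61,-0.006,0],[0,0,66,-0.006,0],[0,0,66,-0.006,0]]'
python3 steer.py '[[0,0,0.5,0,0],[0,0,1,0,0],[0,0,1.5,0,0],[0,0,1.5,0,0],[0,0,1.5,0,0]]'
```

```text
t: 6.08
eef_pos: [491.4, 77.5, 61.6]
tcp_rot: [-3.141, 0.002, 0.208]
ft_force: [0.8, 0.1, -1.8]
opening: 0.167
grip_force: 30.0
t: 6.5
eef_pos: [491.9, 77.6, 61.3]
tcp_rot: [3.142, -0.001, 0.206]
ft_force: [-0.4, 0.7, -1.2]
opening: 0.168
grip_force: 30.0
```

```bash
python3 steer.py '[[0,0,0.4,0,0],[0,0,0.4,0,0],[0,0,0.4,0,0]]'
python3 steer.py '[[0,0,0.3,0,0],[0,0,0.3,0,0],[0,0,0.3,0,0]]'
python3 steer.py '[[0,0,0.2,0,0],[0,0,0.2,0,0],[0,0,0.2,0,0]]'
```

```text
t: 6.75
eef_pos: [491.8, 77.6, 60.6]
tcp_rot: [-3.142, -0.0, 0.206]
ft_force: [0.5, 0.7, -1.7]
opening: 0.164
grip_force: 30.0
t: 7.0
eef_pos: [491.8, 77.6, 60.3]
tcp_rot: [-3.142, -0.0, 0.206]
ft_force: [-2.5, -0.4, 0.5]
opening: 0.168
grip_force: 30.0
t: 7.25
eef_pos: [491.8, 77.6, 60.3]
tcp_rot: [-3.142, -0.0, 0.206]
ft_force: [-1.5, -0.9, 4.8]
opening: 0.167
grip_force: 30.0
```

```bash
python3 steer.py '[[0,2,-0.15,0,0],[0,5,-0.15,0,0],[0,9,-0.15,0,0],[0,13,-0.15,0,0],[0,17,-0.15,0,0]]'
python3 steer.py '[[0,4,0,0,0],[0,8,0,0,0],[0,12,0,0,0],[0,16,0,0,0],[0,20,0,0,0]]'
python3 steer.py '[[0,4,0,0,0],[0,8,0,0,0],[0,12,0,0,0],[0,16,0,0,0],[0,20,0,0,0]]'
python3 - <<'E'
from h import *
p,d=save('top','top3.png')
q=cv2.resize(p[190:310,240:410],None,fx=4,fy=4,interpolation=cv2.INTER_CUBIC)
cv2.imwrite('pics/top3c.png',cv2.cvtColor(q,cv2.COLOR_RGB2BGR))
E
```

```text
t: 7.67
eef_pos: [495.4, 60.6, 60.3]
tcp_rot: [-3.141, -0.0, 0.206]
ft_force: [-0.4, 3.2, 5.2]
opening: 0.167
grip_force: 30.0
t: 8.08
eef_pos: [499.5, 40.9, 60.3]
tcp_rot: [-3.141, -0.0, 0.206]
ft_force: [-1.3, 3.3, 6.1]
opening: 0.169
grip_force: 30.0
t: 8.5
eef_pos: [503.5, 21.3, 60.3]
tcp_rot: [-3.141, -0.0, 0.205]
ft_force: [-0.6, 3.2, 4.9]
opening: 0.164
grip_force: 30.0
```

View pics/top3c.png

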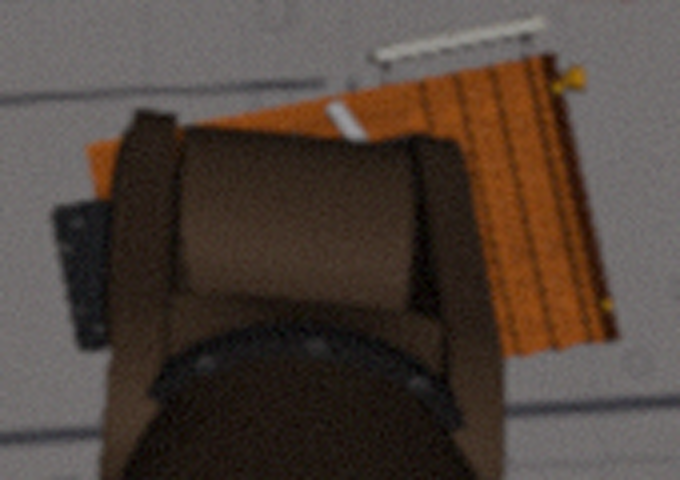

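The arm hides the rods in the top view, with only one end at (345,120); the wrist camera is better here. I'll ease the pressure and carry on.

```bash
python3 steer.py '[[0,4,-0.12,0,0],[0,8,-0.12,0,0],[0,12,-0.12,0,0],[0,16,-0.12,0,0],[0,20,-0.12,0,0]]'
python3 steer.py '[[0,4,0,0,0],[0,8,0,0,0],[0,12,0,0,0],[0,16,0,0,0],[0,20,0,0,0]]'
python3 - <<'E'
from h import *
p,d=save('wrist','w3.png')
E
```

```text
t: 8.97
eef_pos: [507.6, 1.7, 60.3]
tcp_rot: [-3.142, -0.0, 0.206]
ft_force: [0.5, 2.3, 4.3]
opening: 0.166
grip_force: 30.0
t: 9.38
eef_pos: [511.7, -17.8, 60.3]
tcp_rot: [-3.141, -0.0, 0.206]
ft_force: [0.1, 2.7, 3.3]
opening: 0.169
grip_force: 30.0
```

View pics/w3.png

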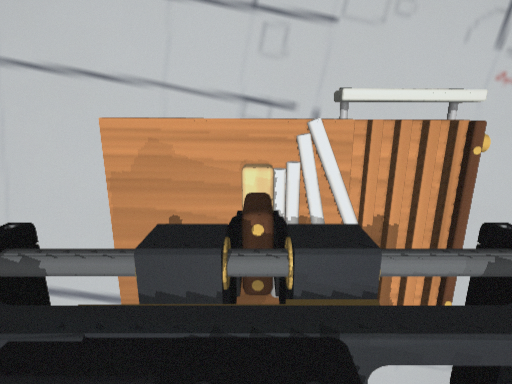

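The wrist view shows the comb at (258,190). Two rods are flush to it (columns 279 and 293) and two are still tilted (305–350), just short of the first groove at column 357.

```bash
python3 steer.py '[[0,4,0,0,0],[0,8,0,0,0],[0,12,0,0,0],[0,16,0,0,0],[0,20,0,0,0]]'
python3 steer.py '[[0,3,0,0,0],[0,6,0,0,0],[0,9,0,0,0],[0,12,0,0,0],[0,15,0,0,0]]'
python3 - <<'E'
from h import *
p,d=save('wrist','w4.png')
E
```

```text
t: 9.85
eef_pos: [515.8, -37.3, 60.3]
tcp_rot: [-3.141, -0.0, 0.206]
ft_force: [-0.6, 3.0, 4.4]
opening: 0.165
grip_force: 30.0
t: 10.27
eef_pos: [518.8, -51.9, 60.3]
tcp_rot: [-3.141, -0.0, 0.206]
ft_force: [0.2, 2.7, 4.7]
opening: 0.171
grip_force: 30.0
```

View pics/w4.png

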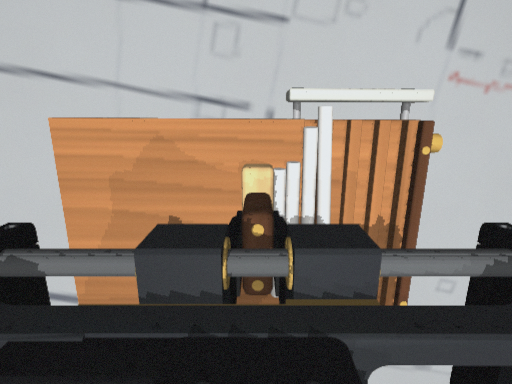

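The wrist view shows all four rods parallel at columns 279, 293, 310 and 324, with the foremost at the first groove. The stop bar is at row 96 and the nearest rod end at row 107, still clear of it.

```bash
for k in 1 2 3; do python3 steer.py '[[0,3,0,0,0],[0,6,0,0,0],[0,9,0,0,0],[0,12,0,0,0],[0,15,0,0,0]]' | grep -E "eef|ft"; done
python3 - <<'E'
from h import *
p,d=save('wrist','w5.png')
E
```

```text
eef_pos: [521.9, -66.6, 60.3]
ft_force: [-0.7, 2.6, 4.1]
eef_pos: [524.9, -81.3, 60.3]
ft_force: [-0.4, 2.2, 4.4]
eef_pos: [528.0, -96.0, 60.3]
ft_force: [-0.6, 3.3, 3.7]
```

View pics/w5.png

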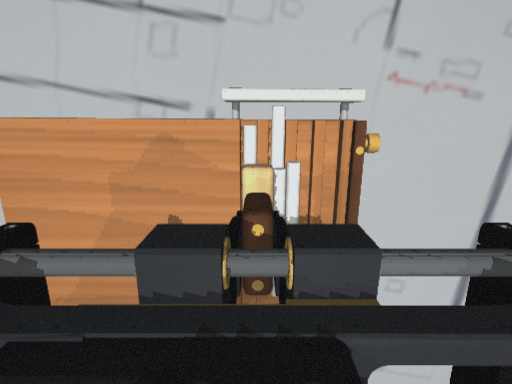

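The wrist view shows one rod in the first groove (column 250) and one in the second (column 279). The last two are still ahead of the comb at columns 279 and 293, so I carry on.

```bash
for k in 1 2; do python3 steer.py '[[0,3,0,0,0],[0,6,0,0,0],[0,9,0,0,0],[0,12,0,0,0],[0,15,0,0,0]]' | grep -E "eef|ft"; done
python3 steer.py '[[0,2,0,0,0],[0,4,0,0,0],[0,6,0,0,0],[0,8,0,0,0],[0,8,0,0,0]]'
python3 - <<'E'
from h import *
p,d=save('wrist','w6.png'); np.savez('w6.npz',p=p,d=d)
E
```

```text
eef_pos: [531.1, -110.6, 60.3]
ft_force: [-1.3, 3.1, 4.7]
eef_pos: [534.1, -125.3, 60.3]
ft_force: [-0.5, 3.2, 4.3]
t: 12.87
eef_pos: [535.8, -133.3, 60.3]
tcp_rot: [3.141, -0.0, 0.206]
ft_force: [-0.3, 0.1, 4.3]
opening: 0.17
grip_force: 30.0
```

View pics/w6.png

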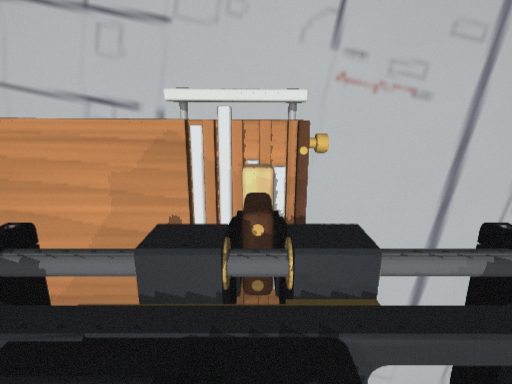

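The wrist view shows rods at columns 197, 224, 250 and 279, matching the groove pitch. I go 3 mm further, lift, turn and check.

Turning to tool yaw 1.77 means a turn of -1.565.

```bash
python3 steer.py '[[0,1.5,0,0,0],[0,3,0,0,0],[0,3,0,0,0]]' | grep -E "eef|ft"
python3 steer.py '[[0,0,-10,0,0],[0,0,-40,0,0],[-10,-10,-70,0,0],[-40,-20,-90,0,0],[-75,-20,-90,0,0]]' | grep -E "eef|ft"
python3 steer.py '[[-15,0,0,-0.12,0],[-15,0,0,-0.24,0],[-15,0,0,-0.36,0],[-15,0,0,-0.48,0],[-15,0,0,-0.6,0]]' | grep -E "eef|rot"
python3 steer.py '[[0,0,0,-0.12,0],[0,0,0,-0.24,0],[0,0,0,-0.36,0],[0,0,0,-0.48,0],[0,0,0,-0.6,0]]' | grep -E "eef|rot"
python3 steer.py '[[0,0,0,-0.12,0],[0,0,0,-0.24,0],[0,0,0,-0.365,0],[0,0,0,-0.365,0],[0,0,0,-0.365,0]]' | grep -E "eef|rot"
python3 - <<'E'
from h import *
s=env.state(); print(s['eef_pos'],s['tcp_rot'],s['ft_force']);i=eyes.camera_info('wrist');print(i)
p,d=save('wrist','w7.png'); np.savez('w7.npz',p=p,d=d)
E
```

```text
eef_pos: [536.4, -136.0, 60.3]
ft_force: [-0.9, 0.4, 5.3]
eef_pos: [459.7, -131.1, 153.7]
ft_force: [1.1, -0.7, -1.8]
eef_pos: [444.0, -134.8, 150.8]
tcp_rot: [3.141, 0.0, 0.812]
eef_pos: [444.0, -134.7, 150.6]
tcp_rot: [3.142, 0.0, 1.412]
eef_pos: [444.1, -134.7, 150.5]
tcp_rot: [3.142, 0.0, 1.767]
[ 444.08149999 -134.70222787  150.50709132] [3.14154248e+00 1.03129981e-04 1.76688484e+00] [ 0.04512401 -0.52633701 -0.97919564]
{'vertical_fov': 66.37891095462501, 'cx': 257.3598933821542, 'cy': 187.8905706405989, 'origin': array([431.45933196, -67.30006886, 321.55753081]), 'attitude': array([2.89223677e+00, 1.13565457e-03, 1.95361316e-01])}
```

View pics/w7.png

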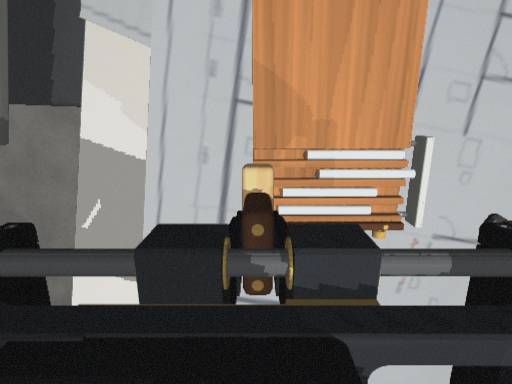

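The wrist view shows all four rods in the four grooves (rows 155, 174, 192 and 210), with the comb at (258,240) over the board's near end and the stop at column 422.

```bash
python3 - <<'E'
from h import *
z=np.load('w7.npz');p,d=z['p'],z['d'];i=eyes.camera_info('wrist');P=cloud(i,d)
T=env.state()['eef_pos'];yw=1.767;tx=np.array([np.cos(yw),np.sin(yw)])
hsv=cv2.cvtColor(p,cv2.COLOR_RGB2HSV).astype(int)
wh=((hsv[...,1]<50)&(hsv[...,2]>150)).astype(np.uint8); wh[:,:262]=0; wh[:145]=0;wh[225:]=0
n,l,st,ce=cv2.connectedComponentsWithStats(wh)
for k in range(1,n):
    if st[k,4]<150: continue
    uv=np.argwhere(l==k)[:,::-1].astype(float); W=ray(i,uv,16.5)
    r=cv2.minAreaRect(W[:,:2].astype(np.float32)); B=toboard(W,(541.5,-116.7),.2)
    rc=toboard(np.array(r[0]),(541.5,-116.7),.2)
    print(st[k],'rect',np.round(r[0],1),np.round(r[1],1),round(r[2],2),'board c',rc.round(1),'x',B[:,0].min().round(1),B[:,0].max().round(1),'z',np.median(P[l==k][:,2]).round(1))
def ext(m,n):
    Q=P[m]; a=(Q[:,:2]-T[:2]); u=a@tx; v=a@[tx[1],-tx[0]]
    print(n,len(Q),'along tool x',np.percentile(u,[0,1,50,99,100]).round(1),'across',np.percentile(v,[1,99]).round(1),'z',np.median(Q[:,2]).round(1))
box=np.zeros((384,512),bool);box[155:310,235:285]=1
dz=P[...,2]-T[2]
ext(box&(abs(dz-37.6)<4),'handle top'); ext(box&(abs(dz+4.4)<4),'head top')
w=(hsv[...,0]<20)&(hsv[...,1]>110)&(hsv[...,2]>40)
e=[(np.argmax(w[v,200:])+200-.5,v) for v in range(20,145)]
B=toboard(ray(i,e,22),(541.5,-116.7),.2); print('near edge x',np.median(B[:,0]),'slope',np.polyfit(B[:,1],B[:,0],1))
E
```

```text
[ 415  145   97   80 7051] rect [668.  -97.4] [105.3  86.9] 11.19 board c [127.8  -6.2] x 75.3 180.3 z 0.9
[ 308  146  108   65 2073] rect [ 553.1 -114.3] [113.3  69.7] 13.4 board c [11.8  0. ] x -46.0 68.3 z 21.1
[283 188  94   9 844] rect [ 523.3 -133. ] [100.5   8.9] 11.18 board c [-21.  -12.3] x -71.2 29.2 z 21.4
[278 205  93  10 783] rect [ 522.5 -153.3] [100.9  10.3] 11.18 board c [-25.9 -32.1] x -76.3 24.5 z 21.4
handle top 1843 along tool x [-22.7 -21.6  10.1  22.4  22.8] across [-9.  12.3] z 188.8
head top 938 along tool x [ 9.7 12.1 28.9 37.5 37.6] across [-9.1 10.4] z 146.8
near edge x -103.26527672835934 slope [-2.12822001e-03 -1.03003621e+02]
```

```bash
python3 - <<'E'
from h import *
z=np.load('w7.npz');p,d=z['p'],z['d'];i=eyes.camera_info('wrist');P=cloud(i,d)
B=toboard(P,(541.5,-116.7),.2)
for a,b in [(-95,-78),(32,50)]:
    m=(B[...,0]>a)&(B[...,0]<b)&(abs(B[...,1])<45)&(P[...,2]>5)&(P[...,2]<35)
    y=B[...,1][m]; zz=P[...,2][m]; bins=np.arange(-44,44,1.)
    print(a,[(int(t),round(float(np.median(zz[(y>=t)&(y<t+1)])),0)) for t in bins if ((y>=t)&(y<t+1)).any()])
E
```

```text
-95 [(-33, 12.0), (-32, 12.0), (-31, 13.0), (-30, 12.0), (-29, 12.0), (-28, 13.0), (-24, 22.0), (-23, 23.0), (-22, 23.0), (-21, 23.0), (-20, 23.0), (-19, 22.0), (-18, 23.0), (-17, 21.0), (-16, 14.0), (-15, 11.0), (-14, 13.0), (-13, 12.0), (-12, 12.0), (-11, 12.0), (-10, 12.0), (-9, 12.0), (-8, 13.0), (-5, 22.0), (-4, 23.0), (-3, 23.0), (-2, 23.0), (-1, 24.0), (0, 23.0), (1, 23.0), (2, 23.0), (3, 19.0), (4, 12.0), (5, 12.0), (6, 12.0), (7, 12.0), (8, 13.0), (9, 13.0), (10, 12.0), (11, 13.0), (12, 12.0), (13, 12.0), (16, 23.0), (17, 23.0), (18, 22.0), (19, 23.0), (20, 23.0), (21, 22.0), (22, 23.0), (23, 20.0), (24, 13.0), (25, 12.0), (26, 12.0), (27, 13.0), (28, 12.0), (29, 12.0), (30, 12.0), (31, 12.0), (32, 13.0), (33, 12.0), (35, 22.0), (36, 23.0), (37, 23.0), (38, 23.0), (39, 23.0), (40, 23.0), (41, 23.0), (42, 23.0), (43, 23.0)]
32 [(-44, 31.0), (-43, 28.0), (-42, 23.0), (-41, 22.0), (-40, 23.0), (-39, 23.0), (-38, 23.0), (-37, 17.0), (-36, 12.0), (-35, 13.0), (-34, 12.0), (-33, 12.0), (-32, 13.0), (-31, 13.0), (-30, 12.0), (-29, 12.0), (-28, 12.0), (-25, 22.0), (-24, 22.0), (-23, 22.0), (-22, 23.0), (-21, 23.0), (-20, 23.0), (-19, 23.0), (-18, 23.0), (-17, 19.0), (-16, 13.0), (-15, 13.0), (-14, 12.0), (-13, 12.0), (-12, 12.0), (-11, 12.0), (-10, 12.0), (-9, 12.0), (-8, 12.0), (-7, 13.0), (-4, 23.0), (-3, 22.0), (-2, 23.0), (-1, 23.0), (0, 23.0), (1, 22.0), (2, 22.0), (3, 21.0), (4, 20.0), (5, 21.0), (6, 22.0), (7, 22.0), (8, 22.0), (9, 22.0), (10, 22.0), (11, 21.0), (12, 19.0), (13, 19.0), (15, 22.0), (16, 22.0), (17, 23.0), (18, 23.0), (19, 23.0), (20, 23.0), (21, 23.0), (22, 22.0), (23, 19.0), (24, 20.0), (25, 21.0), (26, 22.0), (27, 22.0), (28, 22.0), (29, 22.0), (30, 22.0), (31, 21.0), (32, 20.0), (33, 12.0), (34, 12.0), (36, 22.0), (37, 23.0), (38, 23.0), (39, 23.0), (40, 23.0), (41, 23.0), (42, 23.0), (43, 23.0)]
```

```bash
python3 steer.py '[[-2.2,6,30,-0.004,0],[-2.2,6,60,-0.004,0],[-2.2,6,80,-0.004,0],[-2.2,6,87,-0.004,0],[-2.2,6,87,-0.004,0]]'| grep -E "eef|ft|rot"
python3 steer.py '[[0,0,1,0,0],[0,0,2,0,0],[0,0,3,0,0],[0,0,3.5,0,0],[0,0,3.5,0,0]]'| grep -E "eef|ft|rot"
```

```text
eef_pos: [449.9, -135.4, 62.1]
tcp_rot: [-3.139, -0.002, 1.772]
ft_force: [0.2, 0.7, -0.9]
eef_pos: [450.7, -135.7, 60.3]
tcp_rot: [3.141, 0.001, 1.775]
ft_force: [-0.1, 1.6, -0.9]
```

```bash
python3 steer.py '[[0,0,0.5,0,0],[0,0,1,0,0],[0,0,1,0,0]]'| grep -E "eef|ft|rot"
python3 steer.py '[[0,0,1,0,0],[0,0,2,0,0],[0,0,3,0,0],[0,0,3.5,0,0],[0,0,3.5,0,0]]'| grep -E "eef|ft|rot"
```

```text
eef_pos: [450.5, -135.6, 58.8]
tcp_rot: [3.141, 0.0, 1.775]
ft_force: [-0.1, -0.1, -0.6]
eef_pos: [450.4, -135.6, 55.1]
tcp_rot: [-3.141, -0.0, 1.775]
ft_force: [-0.1, -0.3, -0.6]
```

```bash
python3 steer.py '[[0,0,1,0,0],[0,0,2,0,0],[0,0,3,0,0],[0,0,3,0,0]]'| grep -E "eef|ft|rot"
python3 steer.py '[[0,3,0,-0.003,0],[0,6,0,-0.003,0],[0,9,0,-0.003,0],[0,12,0,-0.003,0],[0,15,0,-0.003,0]]'| grep -E "eef|ft|rot"
python3 - <<'E'
from h import *
z=np.load('w7.npz');d=z['d']
# camera pose of w7
i=eyes.camera_info('wrist'); i=dict(i,origin=np.array([431.459,-67.300,321.558]),attitude=np.array([2.89223677,.00113565,.19536132]))
P=cloud(i,d);B=toboard(P,(541.5,-116.7),.2)
m=(B[...,0]>57)&(B[...,0]<120)&(B[...,1]>-40)&(B[...,1]<45)
t=m&(P[...,2]>25)&(P[...,2]<33); print('stop top x pct',np.percentile(B[t][:,0],[0,2,10,50,98]).round(1))
t=m&(P[...,2]>16)&(P[...,2]<24)&(B[...,1]<0); print('face x pct',t.sum(),np.percentile(B[t][:,0],[0,2,10,50,98]).round(1) if t.any() else '')
E
```

```text
eef_pos: [450.4, -135.6, 52.1]
tcp_rot: [-3.141, -0.0, 1.775]
ft_force: [-0.0, -0.4, -2.0]
eef_pos: [465.5, -132.5, 52.3]
tcp_rot: [3.141, -0.0, 1.778]
ft_force: [-0.2, -0.1, -0.7]
stop top x pct [67.3 67.9 68.4 71.1 76. ]
face x pct 145 [67.5 67.7 68.  68.4 69.1]
```

```bash
python3 steer.py '[[0,3,0,0.006,0],[0,6,0,0.006,0],[0,9,0,0.006,0],[0,12,0,0.006,0],[0,15,0,0.006,0]]'| grep -E "eef|ft|rot"
python3 steer.py '[[0,2.5,0,0,0],[0,5,0,0,0],[0,7.5,0,0,0],[0,10,0,0,0],[0,12,0,0,0]]'| grep -E "eef|ft|rot"
python3 steer.py '[[0,0.8,0,0,0],[0,1.6,0,0,0],[0,2.4,0,0,0],[0,3,0,0,0],[0,3,0,0,0]]'| grep -E "eef|ft|rot"
python3 - <<'E'
from h import *
s=env.state(); print(toboard(s['eef_pos'],(541.5,-116.7),.2)); i=eyes.camera_info('wrist')
p,d=save('wrist','w8.png'); np.savez('w8.npz',p=p,d=d)
hsv=cv2.cvtColor(p,cv2.COLOR_RGB2HSV).astype(int);P=cloud(i,d);B=toboard(P,(541.5,-116.7),.2)
for y in(30,10,-10,-30):
    m=(abs(B[...,1]-y+.8)<3)&(P[...,2]>18)&(P[...,2]<23)&(hsv[...,1]<50)&(hsv[...,2]>130)&(B[...,0]<75)
    print(y,m.sum(),np.percentile(B[m][:,0],[0,2,98,100]).round(1) if m.sum() else '')
m=(B[...,0]>57)&(B[...,0]<120)&(B[...,1]>-40)&(B[...,1]<45)
t=m&(P[...,2]>25)&(P[...,2]<33); print('stop top',np.percentile(B[t][:,0],[0,2,10,50,98]).round(1))
E
```

```text
eef_pos: [480.1, -129.4, 52.3]
tcp_rot: [3.142, -0.0, 1.772]
ft_force: [0.0, -0.8, -1.3]
eef_pos: [491.8, -127.0, 52.3]
tcp_rot: [3.141, -0.0, 1.772]
ft_force: [0.3, 0.4, -2.0]
eef_pos: [494.6, -126.5, 52.3]
tcp_rot: [3.142, -0.0, 1.772]
ft_force: [-0.1, -0.5, -1.0]
[-47.92429381  -0.2600579 ]
30 1175 [-36.6 -34.4  60.4  62.5]
10 1101 [-34.1 -32.6  63.6  65.4]
-10 493 [-26.5 -23.6  61.2  62.7]
-30 54 [43.5 43.6 62.5 63. ]
stop top [67.5 68.  68.4 71.1 75.9]
```

View pics/w8.png

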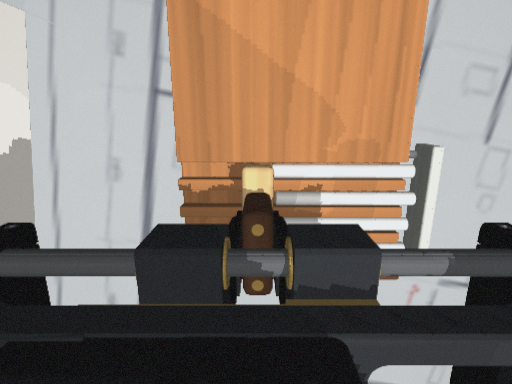

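The wrist view shows the rods together ahead of the comb with their ends around column 412, a few mm short of the stop's face (column about 417).

```bash
python3 steer.py '[[0,0.7,0,0,0],[0,1.4,0,0,0],[0,2.1,0,0,0],[0,2.8,0,0,0],[0,2.8,0,0,0]]'| grep -E "eef|ft"
python3 steer.py '[[0,0.3,0,0,0],[0,0.6,0,0,0],[0,0.6,0,0,0]]'| grep -E "eef|ft"
python3 steer.py '[[0,0.3,0,0,0],[0,0.6,0,0,0],[0,0.6,0,0,0]]'| grep -E "eef|ft"
```

```text
eef_pos: [497.4, -125.9, 52.3]
ft_force: [0.8, -0.3, -1.1]
eef_pos: [497.9, -125.8, 52.3]
ft_force: [-0.2, 0.3, -0.8]
eef_pos: [498.5, -125.7, 52.3]
ft_force: [-0.7, -1.0, -1.3]
```

```bash
cat > m.py <<'E'
from h import *
s=env.state(); print(toboard(s['eef_pos'],(541.5,-116.7),.2),s['ft_force'].round(2)); i=eyes.camera_info('wrist')
p,d=eyes.read_camera('wrist')
hsv=cv2.cvtColor(p,cv2.COLOR_RGB2HSV).astype(int);P=cloud(i,d);B=toboard(P,(541.5,-116.7),.2)
for y in(30,10,-10,-30):
    m=(abs(B[...,1]-y+.8)<3)&(P[...,2]>18)&(P[...,2]<23)&(hsv[...,1]<50)&(hsv[...,2]>130)&(B[...,0]<75)
    print(y,m.sum(),np.percentile(B[m][:,0],[0,2,98,100]).round(1) if m.sum() else '')
m=(B[...,0]>57)&(B[...,0]<120)&(B[...,1]>-40)&(B[...,1]<45)
t=m&(P[...,2]>25)&(P[...,2]<33); print('stop top',np.percentile(B[t][:,0],[0,2,10,50,98]).round(1))
E
python3 steer.py '[[0,0.3,0,0,0],[0,0.3,0,0,0],[0,0.3,0,0,0]]'| grep -E "eef|ft"
python3 steer.py '[[0,0.3,0,0,0],[0,0.3,0,0,0],[0,0.3,0,0,0]]'| grep -E "eef|ft"
python3 m.py
```

```text
eef_pos: [498.8, -125.6, 52.3]
ft_force: [-0.2, 0.4, -0.8]
eef_pos: [499.1, -125.5, 52.3]
ft_force: [0.3, -0.4, -1.4]
[-43.35783649  -0.23922403] [ 0.25 -0.37 -1.37]
30 1174 [-32.  -29.8  64.6  66.8]
10 1067 [-31.  -29.6  64.9  67.1]
-10 484 [-22.  -18.6  65.8  67.1]
-30 47 [48.3 48.7 66.3 66.8]
stop top [67.7 68.1 68.5 71.1 76. ]
```

```bash
python3 steer.py '[[0,0.3,0,0,0],[0,0.3,0,0,0],[0,0.3,0,0,0]]'| grep -E "eef|ft"
python3 steer.py '[[0,0.2,0,0,0],[0,0.2,0,0,0],[0,0.2,0,0,0]]'| grep -E "eef|ft"
python3 steer.py '[[0,0.2,0,0,0],[0,0.2,0,0,0],[0,0.2,0,0,0]]'| grep -E "eef|ft"
```

```text
eef_pos: [499.4, -125.5, 52.3]
ft_force: [-0.0, -0.8, -1.1]
eef_pos: [499.5, -125.5, 52.3]
ft_force: [0.7, 0.2, -1.0]
eef_pos: [499.7, -125.4, 52.3]
ft_force: [-1.3, -0.5, -1.7]
```

```bash
python3 steer.py '[[0,0.2,0,0,0],[0,0.2,0,0,0],[0,0.2,0,0,0]]'| grep -E "eef|ft"
python3 steer.py '[[0,0.15,0,0,0],[0,0.15,0,0,0],[0,0.15,0,0,0]]'| grep -E "eef|ft"
```

```text
eef_pos: [499.9, -125.4, 52.3]
ft_force: [0.6, -0.5, -1.4]
eef_pos: [500.1, -125.4, 52.3]
ft_force: [-0.1, 0.7, -1.4]
```

```bash
python3 m.py
```

```text
[-42.33866757  -0.25341286] [-0.07  0.69 -1.44]
30 1191 [-31.  -28.8  65.5  67.7]
10 1056 [-30.  -28.5  66.1  68.1]
-10 492 [-20.9 -17.5  66.6  67.7]
-30 40 [49.6 49.7 67.2 67.7]
stop top [67.6 68.1 68.5 71.1 76. ]
```

```bash
for k in 1 2; do python3 steer.py '[[0,0.2,0,0,0],[0,0.2,0,0,0],[0,0.2,0,0,0]]'| grep -E "eef|ft"; done
```

```text
eef_pos: [500.3, -125.3, 52.3]
ft_force: [0.8, 0.3, -1.3]
eef_pos: [500.4, -125.2, 52.3]
ft_force: [-0.9, -0.1, -1.3]
```

```bash
python3 steer.py '[[0,0.15,0,0,0],[0,0.15,0,0,0],[0,0.15,0,0,0]]'| grep -E "eef|ft"; python3 m.py
```

```text
eef_pos: [500.4, -125.2, 52.3]
ft_force: [-1.9, -0.4, 0.2]
[-41.9818414   -0.16980082] [-1.89 -0.43  0.21]
30 1179 [-30.6 -28.5  66.   68.3]
10 1070 [-29.7 -28.2  66.5  68.3]
-10 480 [-20.6 -17.6  67.3  68.5]
-30 39 [50.1 50.3 68.3 69.1]
stop top [67.7 68.1 68.5 71.  76. ]
```

```bash
python3 steer.py '[[0,0.12,0,0,0],[0,0.12,0,0,0],[0,0.12,0,0,0]]'| grep -E "eef|ft|rot"
```

```text
eef_pos: [500.4, -125.2, 52.2]
tcp_rot: [-3.141, -0.0, 1.772]
ft_force: [-3.5, -1.2, 0.6]
```

```bash
python3 steer.py '[[0,0.1,0,0,0],[0,0.1,0,0,0],[0,0.1,0,0,0]]'| grep -E "eef|ft|rot"; python3 m.py
```

```text
eef_pos: [500.5, -125.1, 52.2]
tcp_rot: [-3.141, -0.0, 1.772]
ft_force: [-4.7, -1.4, 0.5]
[-41.89162097  -0.09539357] [-4.75 -1.42  0.5 ]
30 1172 [-30.6 -28.4  66.1  68.1]
10 1046 [-29.6 -28.1  66.3  68.8]
-10 469 [-20.5 -17.6  67.2  68.1]
-30 36 [49.7 50.5 67.9 68.2]
stop top [67.6 68.1 68.5 71.1 76. ]
```

```bash
python3 steer.py '[[0,-0.5,0,0,0],[0,-2,0,0,0],[0,-5,0,0,0],[0,-5,0,0,0]]'| grep -E "eef|ft"
python3 steer.py '[[0,0,-5,0,0],[0,0,-20,0,0],[0,0,-50,0,0],[0,0,-75,0,0],[0,0,-80,0,0]]'| grep -E "eef|ft"
python3 steer.py '[[20,6,0,0,0],[50,14,0,0,0],[82,23,0,0,0],[113,32,0,0,0]]'| grep -E "eef|ft"
python3 steer.py '[[32,9,0,0,0],[64,18,0,0,0],[96,27,0,0,0],[128,36,0,0,0]]'| grep -E "eef|ft"
python3 steer.py '[[32,9,0,0,0],[62,18,0,0,0],[85,25,0,0,0],[98,29,0,0,0],[98,29,0,0,0]]'| grep -E "eef|ft"
python3 steer.py '[[0,0,25,0,0],[0,0,55,0,0],[0,0,75,0,0],[0,0,85,0,0],[0,0,90,0,0]]'
python3 steer.py '[[0,0,0,0,0],[0,0,0,0,0]]'
```

```text
eef_pos: [495.8, -126.3, 52.4]
ft_force: [0.4, -0.5, -1.2]
eef_pos: [497.4, -126.7, 136.1]
ft_force: [0.9, -0.2, -0.3]
eef_pos: [504.5, -7.9, 132.1]
ft_force: [0.6, -0.2, -1.0]
eef_pos: [514.3, 125.2, 132.0]
ft_force: [0.8, -0.3, -0.4]
eef_pos: [523.2, 227.4, 131.9]
ft_force: [-0.5, -1.0, -1.4]
t: 24.8
eef_pos: [522.8, 224.2, 40.9]
tcp_rot: [-3.139, 0.0, 1.771]
ft_force: [0.6, -0.4, -1.1]
opening: 0.166
grip_force: 30.0
t: 24.97
eef_pos: [523.8, 225.1, 43.1]
tcp_rot: [3.141, -0.0, 1.771]
ft_force: [0.5, -0.2, -1.3]
opening: 0.17
grip_force: 30.0
```

```bash
python3 steer.py '[[0,0,1.5,0,0],[0,0,3,0,0],[0,0,3.5,0,0],[0,0,3.5,0,0],[0,0,3.5,0,0]]'| grep -E "eef|ft"
python3 steer.py '[[0,0,0.2,0,0],[0,0,0.2,0,0],[0,0,0.2,0,0]]'| grep -E "eef|ft"
```

```text
eef_pos: [523.4, 225.4, 39.1]
ft_force: [-0.6, 0.4, -0.8]
eef_pos: [523.3, 225.4, 38.6]
ft_force: [-0.3, 0.7, -2.3]
```

```bash
python3 steer.py '[[0,0,0.3,0,0],[0,0,0.3,0,0],[0,0,0.3,0,0]]'| grep -E "eef|ft"
python3 steer.py '[[0,0,0,0,0.3],[0,0,0,0,0.5],[0,0,0,0,0.7],[0,0,0,0,0.7],[0,0,0,0,0.7]]'
python3 steer.py '[[0,0,0,0,0.7],[0,0,0,0,0.7],[0,0,0,0,0.7],[0,0,0,0,0.7],[0,0,0,0,0.7]]'
```

```text
eef_pos: [523.3, 225.4, 38.4]
ft_force: [-0.0, -0.3, -0.0]
t: 26.3
eef_pos: [523.3, 225.4, 38.3]
tcp_rot: [3.142, -0.0, 1.772]
ft_force: [0.4, 0.6, 0.6]
opening: 0.457
grip_force: 0.0
t: 26.72
eef_pos: [523.3, 225.3, 38.3]
tcp_rot: [3.142, -0.0, 1.772]
ft_force: [0.7, 0.9, 0.5]
opening: 0.695
grip_force: 0.0
```

Released. I'll lift straight up, move aside and check the result from the scene and top cameras.

```bash
python3 steer.py '[[0,0,-10,0,0.7],[0,0,-35,0,0.7],[0,0,-70,0,0.7],[0,0,-110,0,0.7],[0,0,-150,0,0.7]]'| grep -E "eef|ft"
python3 steer.py '[[35,0,0,0,0.7],[70,0,0,0,0.7],[105,0,0,0,0.7],[140,0,0,0,0.7],[150,0,0,0,0.7]]'| grep -E "eef|ft"
python3 steer.py '[[35,0,0,0,0.7],[70,0,0,0,0.7],[105,0,0,0,0.7],[120,0,0,0,0.7],[120,0,0,0,0.7]]'| grep -E "eef|ft"
python3 - <<'E'
from h import *
for n in('top','scene'):
    p,d=eyes.read_camera(n); i=eyes.camera_info(n);P=cloud(i,d);B=toboard(P,(541.5,-116.7),.2)
    z0=np.load(n+'0.npz');B0=toboard(cloud(i,z0['d']),(541.5,-116.7),.2);P0=cloud(i,z0['d'])
    hsv=cv2.cvtColor(p,cv2.COLOR_RGB2HSV).astype(int)
    for y in(30,10,-10,-30):
        m=(abs(B[...,1]-y)<5)&(P[...,2]<26)&(P[...,2]>15)&(hsv[...,1]<60)&(hsv[...,2]>110)&(abs(B[...,0])<90)
        print(n,y,m.sum(),np.percentile(B[m][:,0],[2,50,98]).round(1),np.median(P[m][:,2]).round(1))
    for b,q in((B0,P0),(B,P)):
        t=(b[...,0]>60)&(b[...,0]<120)&(abs(b[...,1])<38)&(q[...,2]>25)&(q[...,2]<36); print('stop',t.sum(),b[t].mean(0).round(2))
    m=(abs(P[...,0]-523)<70)&(abs(P[...,1]-225)<60)&(P[...,2]>68)&(P[...,2]<82);print('comb top',m.sum(),P[m].mean(0).round(1) if m.any() else '')
    if n=='scene': cv2.imwrite('pics/s9.png',cv2.cvtColor(cv2.resize(p[140:350,130:400],None,fx=2.5,fy=2.5),cv2.COLOR_RGB2BGR))
E
```

```text
eef_pos: [522.7, 225.2, 190.5]
ft_force: [0.3, -0.2, 0.4]
eef_pos: [492.0, 376.0, 189.2]
ft_force: [-0.5, -0.6, 0.2]
eef_pos: [468.3, 492.2, 188.4]
ft_force: [-0.4, 0.1, 1.2]
top 30 158 [-31.5  13.8  60.6] 20.2
top 10 148 [-31.   15.3  61.1] 20.4
top -10 151 [-30.3  14.9  62. ] 20.5
top -30 153 [-31.4  15.8  71.1] 20.3
stop 118 [69.21 -0.45]
stop 114 [69.51  0.65]
comb top 162 [520.6 224.8  74.9]
scene 30 209 [-29.6  15.6  65.5] 19.8
scene 10 220 [-30.9  15.8  64.8] 20.0
scene -10 220 [-30.5  15.6  65.3] 20.0
scene -30 232 [-30.4  14.2  65.6] 19.7
stop 154 [70.28 -0.84]
stop 155 [70.49 -0.61]
comb top 144 [520.7 222.1  74. ]
```

View pics/s9.png

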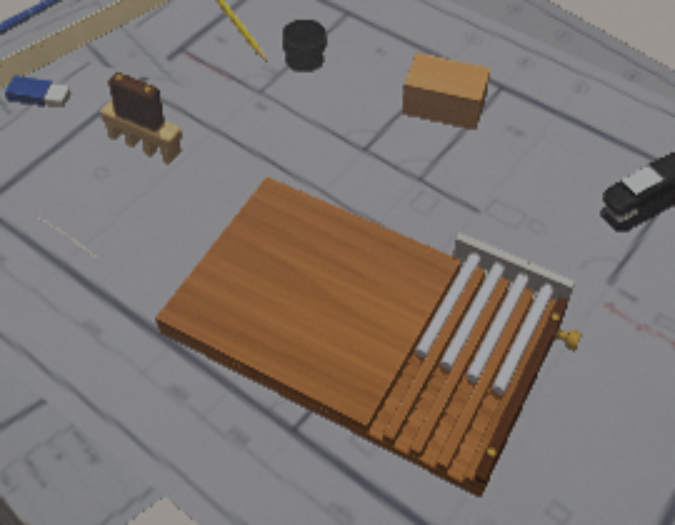

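The scene view shows all four rods in their grooves, level with each other and butted at the stop (upper ends around (470,260) to (545,290)). The comb stands upright at (142,115), and the bystanders are where they were.

```bash
python3 -c "
from cell import env, eyes
print(env.job_done())"
```

```text
the job is handed in; nothing more can be done
None
```

I handed the job in after about 28 s of the 64 s: all four rods are in grooves and butted against the stop (final push about 5 N, stop not measurably moved), the comb stands upright on the chest clear of the board, and the bystanders look unmoved.

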